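# Find the blind release of the bearing drawer by feel and open it

### The arm

A 6-joint arm with a two-finger parallel gripper is mounted at the origin on a cart in front of the work surface, level with it; the furniture and walls round the work are solid. World frame = base frame: x ahead of the robot, y to its left, z up, the work surface at z = 0. Lengths are in m, angles in degrees, forces in N, time in s.
With the tool pointing down it reaches from about 0.375 to 0.9 m from the base axis. Payload 3.1 kg.
Tool frame: the origin (TCP) lies at the very end of the fingers, on their centre line; the grasp point (between the pads) lies 19 mm behind it (bot.tcp_to_grasp is the distance from the TCP to the grasp point, in m); z points along the fingers, y is the direction in which the jaws open and shut (so a half turn about z gives the same grasp; the last joint's range is limited). The gripper opens to 87 mm and grips with 3 to 60 N. Pads are 19 mm wide; open, the fingers measure 117 mm over their backs; the gripper's body (75 mm by 190 mm) begins 51 mm behind the grasp point.
Start: joints at [54.803, 30.224, 82.088, -0, 67.689, -10.227], TCP at [0.264, 0.567, 0.223] pointing down, gripper open.
Joint ranges: [-176.69, 176.69], [-43.24, 126.21], [12.49, 139.97], [-82, 262], [0, 151.66], [-163.58, 163.58]. Speed limits (degrees/s): [159.86, 159.86, 180, 180, 180, 180].

### API

Orientations are given as a 3x3 rotation matrix whose columns are the frame's x, y, z axes.
In Python, from rig import telemetry, eyes, order, bot gives the robot as it stands. The module is installed in compiled form; this text tells all that it offers.
- The arm moves only by the tool servo_tool, never from a script. Its argument "targets" is a list of rows, each a list of 2 entries, a list of its own where there are three numbers: the shift along the tool's x, y, z in m, then the turn, a rotation vector about the tool's x, y, z in rad. In form: [[[tx, ty, tz], [wx, wy, wz]], ...]. A call has 1 to 12 rows; each row is the pose to reach, as a shift and turn from the pose commanded when the call began, along the tool's axes at that moment; what a row does not reach only later rows make up. A row lasts 1/8 s, in which the tool goes at most 62.5 mm and 10.7 degrees, less where a joint would pass 70% of its speed; a pose out of reach is approached as far as the arm can. A call with a gripper value outside its range is refused whole. "gripper" is the finger opening in m, from 0 to 0.087, set as the call begins (left out, the last holds). The fingers move at their own pace and stop on an object; the grip force is fixed at half the most. Time passes only in rows, so rows that repeat a pose let the fingers close. It gives the time, the measured TCP pose, the force and the opening at its end, in the units of the state.
- telemetry.read_state(): the state, without advancing time (a new reading comes with each control period).
- eyes.capture(name): name is "side" or "top"; returns a dict with "pixels" (384x512x3 uint8, blue, green, red), "intrinsics" (3x3 intrinsics, pixels), "extrinsics" (4x4, takes a point from camera to world coordinates). Camera axes: x right, y down, z forward; pixel columns grow to the right and rows downward; lengths in m; the calibration is good to about 2 mm. A picture is of the moment at which its call begins. There is no depth.
- order.hand_in(): hands the job in, once; it reports no verdict.
The state is a dict: "time_s": time; "joint_positions": joint angles; "qvel": joint speeds; "tau": joint torques, N m; "position": TCP position; "tcp_rot": TCP orientation; "force": force on the tool from outside, world axes, zero at the start; "moment": the same for the moment, N m; "opening": opening from 0.0 (shut) to 1.0 (fully open).
Only numpy, scipy, OpenCV 4.12 (cv2) and the standard library are available. Lean on these libraries where they do the work, as an engineer would, in place of code of your own. Each camera call takes 0.05 s, during which the arm holds its last target. There are 200 camera calls.

### The job

The blue drawer of the grey steel lock box is locked. Its release is a hidden catch somewhere under the black strip on top of the box: feel along the strip with a light downward pressure until the fingers drop into the recess, press the catch fully down there so that the drawer springs ajar, then pull the drawer all the way out by its handle and let go. While the drawer is still locked never press on the strip harder than 25 N, and leave the loose bearing beside the box where it lies.

Things in the scene. Friction and masses are not known exactly. Their poses are not given: they have to be found in the camera images.
- lock_box: Fixed grey steel lock box, 150 mm deep (x) by 290 mm wide (y), origin under its centre, on the bench; its x points from the blue drawer front to the back, y along the width, z up. In its top lies a flat black strip 44 mm wide, centre line at x = -30 mm, bare from y = -102 to +102 mm, surface 100 mm up, flush with the grey top in front; behind (x > -8 mm) the top is 6 mm higher.
- strip_mid (a point): Centre of the black strip's surface; same axes as the box. The whole strip floats on springs. One 34 mm length of it, full width, is the catch: it looks the same and lies elsewhere each time, its centre within 85 mm of this point along y. Fingers drop only when the whole shut fingertips stand on it, so keep to the centre line.
- strip_right (a point): Right end of the strip (y = -102 mm in the box's frame), on its centre line at surface height. The catch starts to give at 1.5 N and then takes about 0.6 N a mm: it sinks about 4 mm below the strip at 4.5 N. 10 mm down (about 8 N) the drawer is freed; it stops at 12 mm and springs back flush when let go. Pushing elsewhere frees nothing.
- drawer (a joint): How far the blue-fronted drawer is out, m: 0 shut and locked, 0.085 at its stop. When the catch is pressed a spring drives it out to about 0.03 to 0.05 by itself; from there it slides with about 1.5 N of friction and stays where it is left.
- handle (a point): Middle of the drawer's handle, a round horizontal steel bar 11 mm thick and 110 mm long, parallel to the box's y, 35 mm in front of the drawer's face; its centre is 74 mm above the bench, 26 mm below the strip. It moves with the drawer, towards the box's -x.
- bearing: Bystander: ball bearing lying flat, 48 mm across, 9 mm high, origin under its centre.
- strip_ends (a joint): How far the whole floating strip is sunk, m: 0 unloaded, growing by 1 mm for every 6 N that presses on it anywhere, the catch included; 7 mm at most, but more than 4.2 mm (25 N) is too hard.

How it is judged:
By the outcome, as a careful person would: the job done as asked, in the order asked, and still so for the second after the job is handed in, with the robot touching nothing.
It also fails if it takes over 58 s, if anything falls off the work surface, if the arm or the gripper's body presses on something with over 40 N, if the wrist force passes 120 N, or if a joint passes its speed limit or range.

## Working session

There is one attempt and no reset: what is moved stays moved. The work goes in short steps, Python scripts to look and compute and a tool call to move; the robot and the scene stay as the last step left them, time stands still between calls to the robot, and variables do not carry over. Pictures are saved under pics/ and viewed, about 8 in all and at most 12, crops included, and the job is handed in when it is done.

Besides the shell and the picture viewer there is one more tool, called after "Emit:" as a command line: name --argument value ..., lists and objects as JSON in quotes. servo_tool: Moves the arm, as the interface text tells. Its arguments: {"type":"object","properties":{"targets":{"type":"array","items":{"type":"array"}},"gripper":{"type":"number"}},"required":["targets"]}

```bash
mkdir -p pics
python3 - <<'E'
from rig import telemetry, eyes, bot
import cv2, numpy as np
np.set_printoptions(precision=4,suppress=True)
s=telemetry.read_state()
for k in ("time_s","position","tcp_rot","force","opening"): print(k,s[k])
for n in("side","top"):
    c=eyes.capture(n); cv2.imwrite(f"pics/{n}0.png",c["pixels"]); print(n,np.array(c["intrinsics"]),np.array(c["extrinsics"]))
E
```

```text
time_s 0.0
position [0.2634 0.566  0.2216]
tcp_rot [[-0.9065  0.4221 -0.0012]
 [ 0.4221  0.9065 -0.0018]
 [ 0.0004 -0.0021 -1.    ]]
force [0.171  0.1873 0.1854]
opening 1.002110776752583
side [[383.5091   0.     251.1946]
 [  0.     383.5091 192.7075]
 [  0.       0.       1.    ]] [[ 0.9875 -0.1015  0.1207  0.4507]
 [-0.1576 -0.6548  0.7392 -0.8338]
 [ 0.004  -0.7489 -0.6626  0.6496]
 [ 0.      0.      0.      1.    ]]
top [[399.9386   0.     261.6933]
 [  0.     399.9386 191.2918]
 [  0.       0.       1.    ]] [[ 0.0266 -0.9981  0.0548  0.5205]
 [-0.9996 -0.0259  0.0147 -0.2076]
 [-0.0132 -0.0552 -0.9984  0.9419]
 [ 0.      0.      0.      1.    ]]
```

View pics/top0.png

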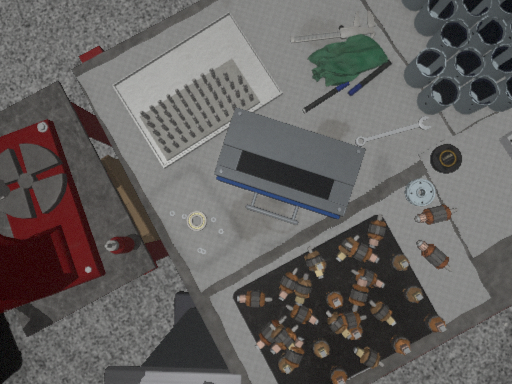

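View pics/side0.png

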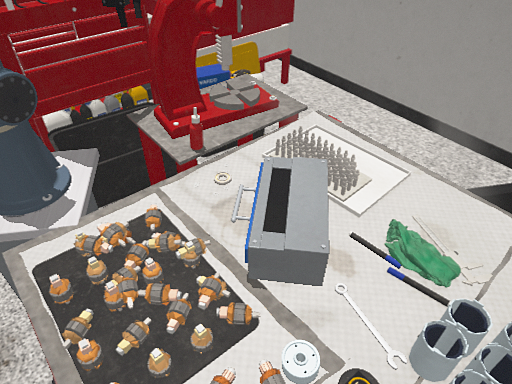

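Run:
```python
import cv2
a=cv2.imread("pics/top0.png")[100:240,180:380]; cv2.imwrite("pics/topc.png",cv2.resize(a,None,fx=4,fy=4,interpolation=cv2.INTER_CUBIC))
```

```text
(no output)
```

View pics/topc.png

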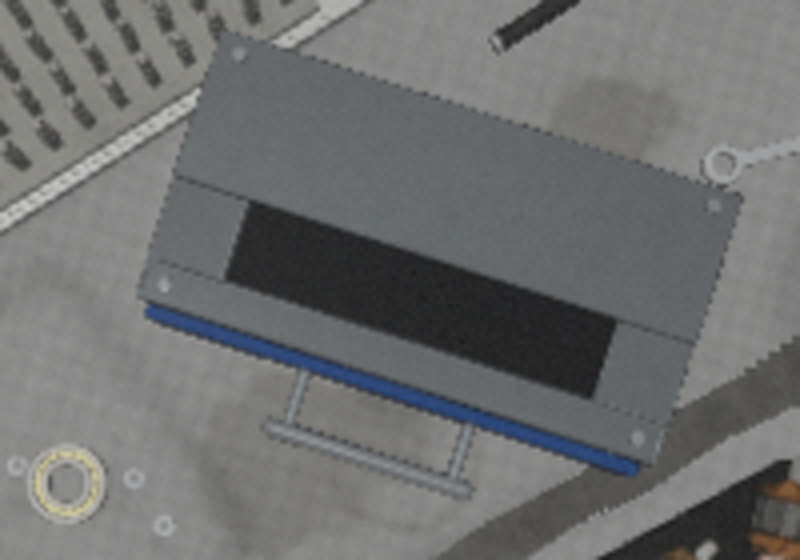

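```bash
cat > h.py <<'E'
import numpy as np
from rig import telemetry, eyes
np.set_printoptions(precision=4,suppress=True)
def ray(c,p,z):
    E=np.array(c["extrinsics"]);K=np.array(c["intrinsics"])
    d=E[:3,:3]@np.linalg.solve(K,[p[0],p[1],1]); return E[:3,3]+d*(z-E[2,3])/d[2]
def proj(c,P):
    E=np.array(c["extrinsics"]);K=np.array(c["intrinsics"]); q=K@(E[:3,:3].T@(np.array(P)-E[:3,3])); return q[:2]/q[2]
def totool(P):  # shift in tool axes from the current pose
    s=telemetry.read_state(); return np.array(s["tcp_rot"]).T@(np.array(P)-np.array(s["position"]))
E
python3 - <<'E'
from h import *
c=eyes.capture("top")
f=lambda x,y,z: ray(c,((x+.5)/4-.5+180,(y+.5)/4-.5+100),z)
TL,BL,TR,BR=[f(*p,.1) for p in((248,201),(226,280),(615,319),(593,398))]
m=(TL+BL+TR+BR)/4; y=(TL+BL-TR-BR)/2; print("len",np.linalg.norm(y),"wid",np.linalg.norm(TL-BL))
y/=np.linalg.norm(y); yaw=np.degrees(np.arctan2(-y[0],y[1])); x=np.array([y[1],-y[0],0])
h=[f(*p,.074) for p in((266,427),(470,491))]; hm=(h[0]+h[1])/2
print("mid",m,"yaw",yaw,"ax",x,y); print("handle",hm,"in box frame rel mid",(hm-m)@x,(hm-m)@y)
b=ray(c,((67.5)/4-.5+180,483.5/4-.5+100),.005);print("bearing",b)
d=eyes.capture("side")
for p in (m+.102*y-.022*x,m-.102*y-.022*x,m+.102*y+.022*x,m-.102*y+.022*x,hm): print(proj(d,p))
for yy in (-.102,-.08,.08): print(yy, m+yy*y)
s=telemetry.read_state(); R=np.array(s["tcp_rot"]); print("tool y heading",np.degrees(np.arctan2(R[1,1],R[0,1])),"box y heading",yaw+90)
E
```

```text
len 0.20336985433878466 wid 0.04363687450186223
mid [ 0.6037 -0.2426  0.1   ] yaw -16.456758917167907 ax [ 0.959  -0.2833  0.    ] [0.2833 0.959  0.    ]
handle [ 0.5187 -0.2176  0.074 ] in box frame rel mid -0.08855129724820897 -4.6315422969780185e-05
bearing [ 0.4998 -0.0427  0.005 ]
[271.2477 167.0743]
[261.8377 230.754 ]
[290.073  168.6215]
[284.4579 232.9712]
[236.5378 202.0743]
-0.102 [ 0.5748 -0.3404  0.1   ]
-0.08 [ 0.581  -0.3193  0.1   ]
0.08 [ 0.6263 -0.1659  0.1   ]
tool y heading 65.0296764490125 box y heading 73.5432410828321
```

Run:
```python
from h import *
import cv2
a=cv2.imread("pics/side0.png")[0:230,0:310];b=cv2.imread("pics/top0.png")[80:384,0:260]
cv2.imwrite("pics/press.png",np.hstack([cv2.resize(a,(440,326)),cv2.resize(b,(360,421))[:326]]))
t=eyes.capture("top");s=eyes.capture("side")
def tri(p,q):
    P=[]
    for c in(t,s):
        E=np.array(c["extrinsics"]);P.append(np.array(c["intrinsics"])@np.linalg.inv(E)[:3])
    X=cv2.triangulatePoints(*P,np.array(p,float).reshape(2,1),np.array(q,float).reshape(2,1)); return (X[:3]/X[3]).ravel()
print("bottle top",tri((112,244),(195,112)),"bolt near",tri((88,269),(183,125)),"bolt far",tri((43,128),(273,98)))
for q in((150,0),(160,60),(175,120),(140,110)): print(q,[ray(s,q,z) for z in(0,.2,.4)])
for q in((20,180),(45,250),(0,310),(95,285),(70,240)): print(q,[ray(t,q,z) for z in(0,.2,.4)])
```

```text
bottle top [0.4487 0.109  0.1199] bolt near [0.3955 0.1936 0.0337] bolt far [0.7068 0.3137 0.0353]
(150, 0) [array([0.2498, 1.6749, 0.    ]), array([0.3117, 0.9025, 0.2   ]), array([0.3735, 0.13  , 0.4   ])]
(160, 60) [array([0.3238, 0.7776, 0.    ]), array([0.3629, 0.2814, 0.2   ]), array([ 0.402 , -0.2147,  0.4   ])]
(175, 120) [array([0.3806, 0.2807, 0.    ]), array([ 0.4022, -0.0625,  0.2   ]), array([ 0.4238, -0.4056,  0.4   ])]
(140, 110) [array([0.2648, 0.3639, 0.    ]), array([ 0.3221, -0.0049,  0.2   ]), array([ 0.3793, -0.3736,  0.4   ])]
(20, 180) [array([0.5843, 0.3825, 0.    ]), array([0.5707, 0.2572, 0.2   ]), array([0.5572, 0.1319, 0.4   ])]
(45, 250) [array([0.4205, 0.3132, 0.    ]), array([0.4417, 0.2026, 0.2   ]), array([0.463, 0.092, 0.4  ])]
(0, 310) [array([0.2782, 0.4113, 0.    ]), array([0.3296, 0.2799, 0.2   ]), array([0.3811, 0.1485, 0.4   ])]
(95, 285) [array([0.3424, 0.1906, 0.    ]), array([0.3803, 0.1061, 0.2   ]), array([0.4181, 0.0215, 0.4   ])]
(70, 240) [array([0.4455, 0.2551, 0.    ]), array([0.4615, 0.1569, 0.2   ]), array([0.4774, 0.0586, 0.4   ])]
```

View pics/press.png

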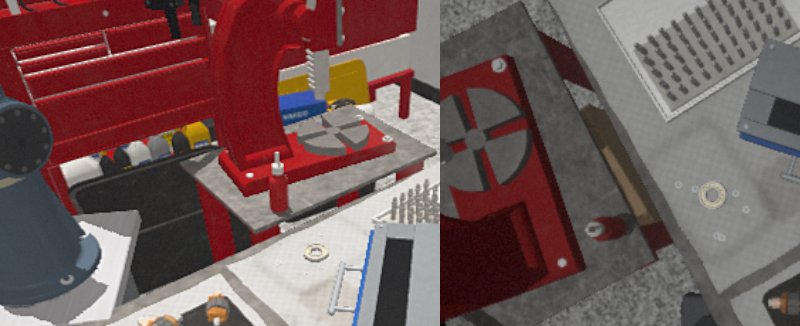

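Run:
```python
import cv2,numpy as np
a=cv2.imread("pics/side0.png")[40:200,130:250];b=cv2.imread("pics/top0.png")[190:350,0:160]
f=lambda im:cv2.convertScaleAbs(cv2.resize(im,None,fx=2.8,fy=2.8,interpolation=cv2.INTER_CUBIC),alpha=1.6,beta=15)
cv2.imwrite("pics/press2.png",np.hstack([f(a),f(b)]))
```

```text
(no output)
```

View pics/press2.png

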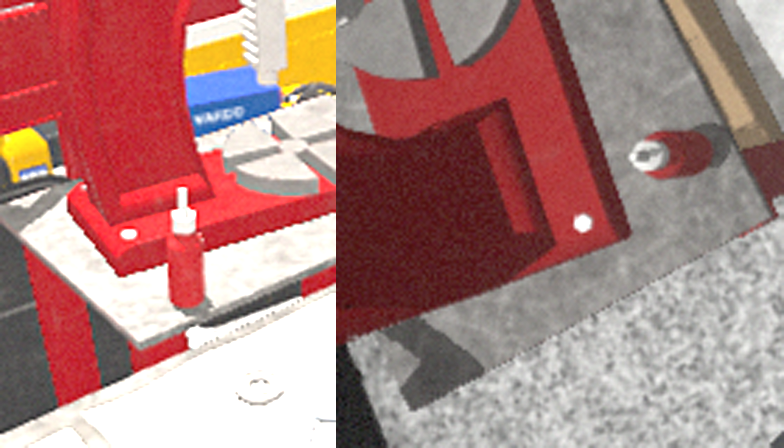

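The viewed pictures show the box strip running from about (240,160) to (331,190) in the top view, with the handle at (271,214) and the bearing at (197,220). A press column stands around x≈0.35–0.4, y≈0.2–0.35, between the start and the box. I'll retract upward and inward first, with the jaws turned tangential, and then swing past the column.

Emit:
servo_tool --targets '[[[0,-0.04,-0.03],[0,0,0]],[[0,-0.09,-0.06],[0,0,0.15]],[[0,-0.14,-0.09],[0,0,0.33]],[[0,-0.19,-0.12],[0,0,0.51]],[[0,-0.24,-0.15],[0,0,0.69]],[[0,-0.28,-0.18],[0,0,0.87]],[[0,-0.32,-0.2],[0,0,1.05]],[[0,-0.32,-0.2],[0,0,1.23]],[[0,-0.32,-0.2],[0,0,1.41]],[[0,-0.32,-0.2],[0,0,1.57]]]' --gripper 0.0

```text
time_s: 1.55
position: [0.1285, 0.2762, 0.4228]
tcp_rot: [[0.426, 0.905, 0.001], [0.905, -0.426, 0.001], [0.001, 0.0, -1.0]]
force: [1.0, -0.0, 0.5]
opening: 0.022
```

Run:
```python
from h import *
s=telemetry.read_state()
for k in ("time_s","position","tcp_rot","joint_positions","opening"): print(k,np.array(s[k]))
p=s["position"];print(np.hypot(p[0],p[1]))
```

```text
time_s 1.55
position [0.1285 0.2762 0.4228]
tcp_rot [[ 0.4265  0.9045  0.0007]
 [ 0.9045 -0.4265  0.0006]
 [ 0.0009  0.0003 -1.    ]]
joint_positions [ 43.6831 -10.2997 101.8276   0.0006  88.4199  68.9259]
opening 0.021736238258680023
0.3046098795386703
```

Emit:
servo_tool --targets '[[[-0.009,0.052,0],[0,0,0.15]],[[-0.023,0.103,0],[0,0,0.3]],[[-0.045,0.15,0],[0,0,0.45]],[[-0.075,0.193,0],[0,0,0.5]],[[-0.112,0.23,0],[0,0,0.5]],[[-0.155,0.26,0],[0,0,0.4]],[[-0.19,0.277,0],[0,0,0.25]],[[-0.227,0.29,0],[0,0,0.1]],[[-0.227,0.29,0],[0,0,-0.05]]]'

```text
time_s: 2.68
position: [0.2959, -0.0539, 0.4226]
tcp_rot: [[0.376, 0.927, -0.0], [0.927, -0.376, -0.001], [-0.001, 0.0, -1.0]]
force: [0.7, 0.4, -0.6]
opening: 0.004
```

Run:
```python
from h import *
s=telemetry.read_state()
for k in ("time_s","position","tcp_rot","joint_positions","opening","force"): print(k,np.array(s[k]))
R=np.array(s["tcp_rot"]);w=-16.457-np.degrees(np.arctan2(R[1,1],R[0,1]));print("turn tool z",-np.radians(w))
m=np.array([.6037,-.2426,0]);y=np.array([.2833,.959,0])
for d in(-.085,): print(totool(m+d*y+[0,0,.125]))
```

```text
time_s 2.675
position [ 0.2959 -0.0539  0.4226]
tcp_rot [[ 0.3763  0.9265 -0.    ]
 [ 0.9265 -0.3763 -0.0007]
 [-0.0007  0.0003 -1.    ]]
joint_positions [-31.9436 -10.7056 102.1473  -0.0346  88.5373  -9.841 ]
opening 0.0038031900564287338
force [ 0.7433  0.3584 -0.6158]
turn tool z -0.09851930573667697
[-0.1434  0.3645  0.2978]
```

Emit:
servo_tool --targets '[[[-0.016,0.04,0.03],[0,0,-0.015]],[[-0.036,0.09,0.07],[0,0,-0.03]],[[-0.055,0.14,0.1],[0,0,-0.05]],[[-0.075,0.19,0.13],[0,0,-0.07]],[[-0.095,0.24,0.17],[0,0,-0.09]],[[-0.115,0.29,0.21],[0,0,-0.0985]],[[-0.135,0.34,0.25],[0,0,-0.0985]],[[-0.1434,0.3645,0.28],[0,0,-0.0985]],[[-0.1434,0.3645,0.2978],[0,0,-0.0985]],[[-0.1434,0.3645,0.2978],[0,0,-0.0985]]]'

```text
time_s: 3.92
position: [0.5782, -0.3198, 0.1228]
tcp_rot: [[0.283, 0.959, -0.004], [0.959, -0.283, 0.004], [0.002, -0.005, -1.0]]
force: [-0.6, 1.0, 1.5]
opening: 0.004
```

```bash
cat >> h.py <<'E'
M=np.array([.6037,-.2426,0]);BX=np.array([.959,-.2833,0]);BY=np.array([.2833,.959,0])
def box():
    s=telemetry.read_state();p=np.array(s["position"]);R=np.array(s["tcp_rot"])
    print("t",s["time_s"],"rel strip_mid x,y mm",1e3*((p-M)@BX),1e3*((p-M)@BY),"z",1e3*p[2],"F",np.array(s["force"]),"yaw",np.degrees(np.arctan2(R[1,1],R[0,1])),"open",s["opening"])
E
python3 - <<'E'
from h import *
import cv2
box()
a=eyes.capture("side")["pixels"][120:300,180:360];b=eyes.capture("top")["pixels"][120:240,200:380]
cv2.imwrite("pics/close.png",np.hstack([cv2.resize(a,(400,400),interpolation=2),cv2.resize(b,(400,267),interpolation=2) if 0 else cv2.copyMakeBorder(cv2.resize(b,(400,267),interpolation=2),0,133,0,0,0)]))
E
```

```text
t 3.925 rel strip_mid x,y mm -2.5546655761730053 -81.29489783845649 z 122.78359635480732 F [-0.5987  1.0108  1.5039] yaw -16.411515888251067 open 0.004103797122560555
```

View pics/close.png

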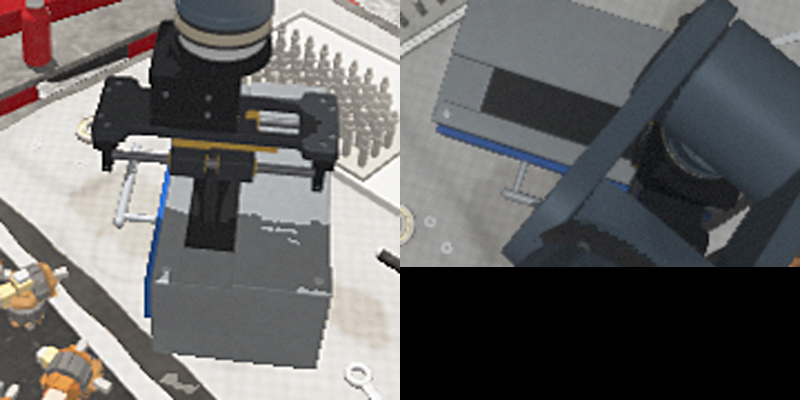

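Emit:
servo_tool --targets '[[[-0.002,0.001,0.008],[0,0,0]],[[-0.002,0.001,0.016],[0,0,0]],[[-0.002,0.001,0.016],[0,0,0]],[[-0.002,0.001,0.016],[0,0,0]]]'

```text
time_s: 4.53
position: [0.5804, -0.3235, 0.1089]
tcp_rot: [[0.283, 0.959, 0.0], [0.959, -0.283, -0.0], [-0.0, 0.0, -1.0]]
force: [-0.5, 0.2, 0.4]
opening: 0.008
```

```bash
python3 -c "
from h import *
box()"
```

```text
t 4.525 rel strip_mid x,y mm 0.5797542610027869 -84.230427674049 z 108.87718430427653 F [-0.5475  0.2482  0.3671] yaw -16.41114803172858 open 0.007993890072912607
```

Emit:
servo_tool --targets '[[[0,0,0.004],[0,0,0]],[[0,0,0.008],[0,0,0]],[[0,0,0.009],[0,0,0]],[[0,0,0.009],[0,0,0]],[[0,0,0.009],[0,0,0]]]'

```text
time_s: 5.15
position: [0.5804, -0.3236, 0.1002]
tcp_rot: [[0.283, 0.959, 0.0], [0.959, -0.283, -0.0], [-0.0, 0.0, -1.0]]
force: [-0.5, 1.5, 4.1]
opening: 0.007
```

Emit:
servo_tool --targets '[[[0,0,0.0005],[0,0,0]],[[0,0,0.0005],[0,0,0]],[[0,0,0.0005],[0,0,0]]]'

```text
time_s: 5.52
position: [0.5804, -0.3236, 0.1001]
tcp_rot: [[0.282, 0.959, 0.0], [0.959, -0.282, -0.0], [-0.0, 0.0, -1.0]]
force: [-1.7, 1.5, 6.8]
opening: 0.005
```

Emit:
servo_tool --targets '[[[0.006,0,0],[0,0,0]],[[0.012,0,0],[0,0,0]],[[0.012,0,0],[0,0,0]],[[0.012,0,0],[0,0,0]]]'

```text
time_s: 6.02
position: [0.5848, -0.3128, 0.1001]
tcp_rot: [[0.282, 0.959, 0.002], [0.959, -0.282, -0.002], [-0.001, 0.003, -1.0]]
force: [0.3, -1.9, 5.5]
opening: 0.006
```

Emit:
servo_tool --targets '[[[0.006,0,0],[0,0,0]],[[0.012,0,0],[0,0,0]],[[0.012,0,0],[0,0,0]],[[0.012,0,0],[0,0,0]]]'

```text
time_s: 6.52
position: [0.5883, -0.3012, 0.1001]
tcp_rot: [[0.282, 0.959, 0.003], [0.959, -0.282, -0.002], [-0.001, 0.003, -1.0]]
force: [0.2, -2.2, 5.5]
opening: 0.008
```

Emit:
servo_tool --targets '[[[0.006,0,0],[0,0,0]],[[0.012,0,0],[0,0,0]],[[0.012,0,0],[0,0,0]],[[0.012,0,0],[0,0,0]]]'

```text
time_s: 7.02
position: [0.5917, -0.2897, 0.1001]
tcp_rot: [[0.282, 0.959, 0.003], [0.959, -0.282, -0.002], [-0.001, 0.003, -1.0]]
force: [-0.4, -2.1, 6.5]
opening: 0.008
```

Emit:
servo_tool --targets '[[[0.006,-0.001,0],[0,0,0]],[[0.012,-0.0015,0],[0,0,0]],[[0.012,-0.0015,0],[0,0,0]],[[0.012,-0.0015,0],[0,0,0]]]'

```text
time_s: 7.52
position: [0.5938, -0.2777, 0.1001]
tcp_rot: [[0.282, 0.959, 0.003], [0.959, -0.282, -0.002], [-0.001, 0.003, -1.0]]
force: [-0.2, -2.1, 5.9]
opening: 0.006
```

Emit:
servo_tool --targets '[[[0.006,0,0],[0,0,0]],[[0.012,0,0],[0,0,0]],[[0.012,0,0],[0,0,0]],[[0.012,0,0],[0,0,0]]]'

```text
time_s: 8.02
position: [0.597, -0.2661, 0.1]
tcp_rot: [[0.282, 0.959, 0.002], [0.959, -0.282, -0.002], [-0.001, 0.003, -1.0]]
force: [0.2, -1.6, 5.2]
opening: 0.004
```

Emit:
servo_tool --targets '[[[0.006,0,0],[0,0,0]],[[0.012,0,0],[0,0,0]],[[0.012,0,0],[0,0,0]],[[0.012,0,0],[0,0,0]]]'

```text
time_s: 8.52
position: [0.5991, -0.2529, 0.0988]
tcp_rot: [[0.282, 0.959, -0.001], [0.959, -0.282, 0.002], [0.002, -0.001, -1.0]]
force: [0.3, 0.7, 2.3]
opening: 0.006
```

Emit:
servo_tool --targets '[[[0.002,0.001,0.001],[0,0,0]],[[0.002,0.001,0.003],[0,0,0]],[[0.002,0.001,0.005],[0,0,0]],[[0.002,0.001,0.006],[0,0,0]],[[0.002,0.001,0.006],[0,0,0]]]'

```text
time_s: 9.15
position: [0.6004, -0.2523, 0.0941]
tcp_rot: [[0.283, 0.959, -0.001], [0.959, -0.283, 0.0], [0.0, -0.001, -1.0]]
force: [-2.0, 0.8, 6.8]
opening: 0.005
```

```bash
python3 -c "
from h import *
box()"
```

```text
t 9.15 rel strip_mid x,y mm -0.372840969451863 -10.254388082246898 z 94.06415552086867 F [-1.9833  0.8052  6.849 ] yaw -16.423144712422552 open 0.005052381848232264
```

Emit:
servo_tool --targets '[[[0,0,0.002],[0,0,0]],[[0,0,0.004],[0,0,0]],[[0,0,0.005],[0,0,0]],[[0,0,0.005],[0,0,0]]]'

```text
time_s: 9.65
position: [0.6005, -0.2523, 0.0891]
tcp_rot: [[0.283, 0.959, -0.001], [0.959, -0.283, 0.0], [0.0, -0.001, -1.0]]
force: [-2.5, 1.3, 8.5]
opening: 0.004
```

Run:
```python
from h import *
import cv2
box()
a=eyes.capture("side")["pixels"][120:300,180:360];b=eyes.capture("top")["pixels"][120:240,200:380]
cv2.imwrite("pics/press3.png",np.hstack([cv2.resize(a,(400,400),interpolation=2),cv2.copyMakeBorder(cv2.resize(b,(400,267),interpolation=2),0,133,0,0,0)]))
```

```text
t 9.65 rel strip_mid x,y mm -0.3508040330318365 -10.212665706057306 z 89.07853077835324 F [-2.4882  1.2943  8.4792] yaw -16.41905504261016 open 0.00377319853998418
```

View pics/press3.png

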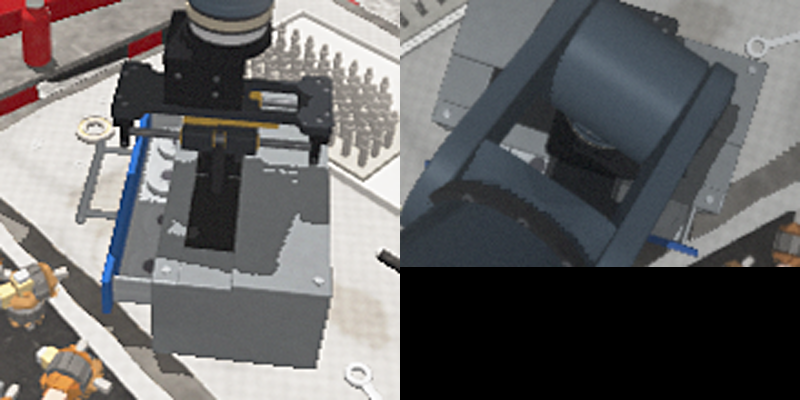

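Emit:
servo_tool --targets '[[[0,0,-0.02],[0,0,0]],[[0,0,-0.05],[0,0,0]],[[0,-0.03,-0.08],[0,0,0]],[[0,-0.06,-0.08],[0,0,0]],[[0,-0.09,-0.08],[0,0,0]],[[0,-0.09,-0.08],[0,0,0]]]' --gripper 0.026

```text
time_s: 10.5
position: [0.5123, -0.2258, 0.1679]
tcp_rot: [[0.283, 0.959, -0.002], [0.959, -0.283, 0.002], [0.001, -0.003, -1.0]]
force: [0.0, 0.2, 0.5]
opening: 0.301
```

Run:
```python
from h import *
import cv2
box()
c=eyes.capture("side");cv2.imwrite("pics/han.png",cv2.resize(c["pixels"][140:270,190:320],(780,780),interpolation=2)[:600])
for p in((217,218),(225.5,184.5)):
    q=ray(c,p,.074)-M; print(q@BX,q@BY)
```

```text
t 10.5 rel strip_mid x,y mm -92.37273482307234 -9.821999226837246 z 167.86583241116094 F [0.0291 0.2287 0.478 ] yaw -16.46179619945139 open 0.3014102240126923
-0.12164561227309004 -0.05419513888755149
-0.12336541379231869 0.05569723470305866
```

View pics/han.png

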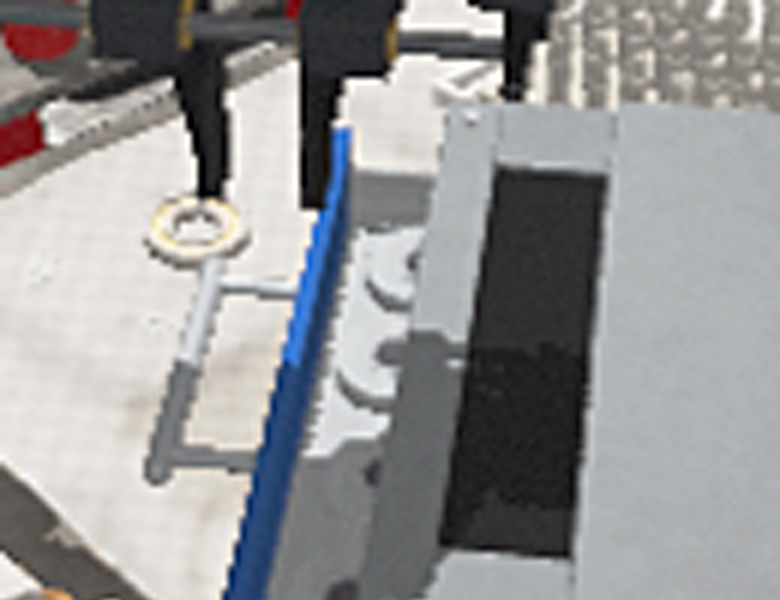

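Emit:
servo_tool --targets '[[[0.005,-0.016,0],[0,0,0]],[[0.01,-0.0325,0.02],[0,0,0]],[[0.01,-0.0325,0.05],[0,0,0]],[[0.01,-0.0325,0.07],[0,0,0]],[[0.01,-0.0325,0.07],[0,0,0]],[[0.01,-0.0325,0.07],[0,0,0]]]'

```text
time_s: 11.3
position: [0.4874, -0.2089, 0.0986]
tcp_rot: [[0.283, 0.959, 0.001], [0.959, -0.283, -0.001], [-0.0, 0.002, -1.0]]
force: [-0.1, -0.9, 0.6]
opening: 0.303
```

Run:
```python
from h import *
import cv2
box()
c=eyes.capture("side");cv2.imwrite("pics/han2.png",cv2.resize(c["pixels"][130:250,170:290],(600,600),interpolation=2))
```

```text
t 11.3 rel strip_mid x,y mm -121.09389196468148 -0.6836359162548851 z 98.58387246577604 F [-0.0846 -0.9067  0.5917] yaw -16.414727853640652 open 0.30260593307675593
```

View pics/han2.png

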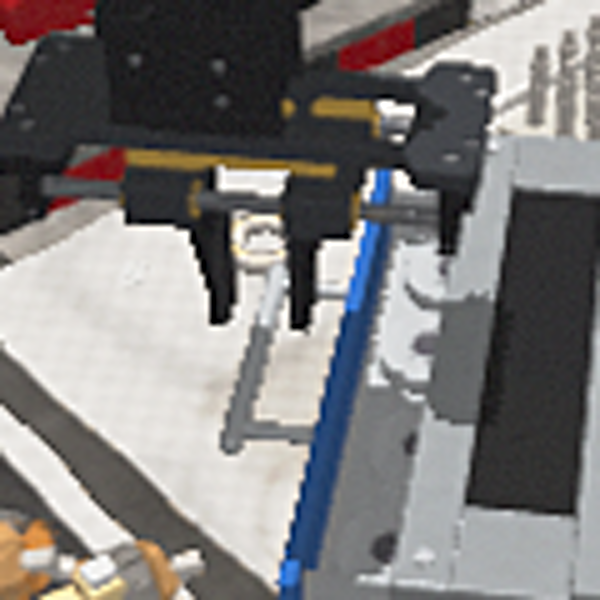

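The handle bar lies between the fingers: the fingertips are at crop (222,320) and (300,325), and the bar runs through about (262,320). Next I lower the fingers over it and close.

Emit:
servo_tool --targets '[[[0,-0.002,0.012],[0,0,0]],[[0,-0.002,0.026],[0,0,0]],[[0,-0.002,0.04],[0,0,0]],[[0,-0.002,0.04],[0,0,0]]]'

```text
time_s: 11.85
position: [0.4832, -0.207, 0.0567]
tcp_rot: [[0.283, 0.959, -0.003], [0.959, -0.283, 0.002], [0.001, -0.003, -1.0]]
force: [0.2, -0.3, 0.9]
opening: 0.297
```

Emit:
servo_tool --targets '[[[0,0,0],[0,0,0]],[[0,0,0],[0,0,0]],[[0,0,0],[0,0,0]],[[0,0,0],[0,0,0]]]' --gripper 0.0

```text
time_s: 12.35
position: [0.4841, -0.2077, 0.0585]
tcp_rot: [[0.282, 0.959, -0.0], [0.959, -0.282, -0.0], [-0.0, 0.0, -1.0]]
force: [-1.6, -0.2, 1.1]
opening: 0.112
```

Emit:
servo_tool --targets '[[[0,-0.004,0],[0,0,0]],[[0,-0.011,0],[0,0,0]],[[0,-0.018,0],[0,0,0]],[[0,-0.025,0],[0,0,0]],[[0,-0.032,0],[0,0,0]],[[0,-0.038,0],[0,0,0]],[[0,-0.042,0],[0,0,0]],[[0,-0.044,0],[0,0,0]],[[0,-0.044,0],[0,0,0]]]'

```text
time_s: 13.48
position: [0.4416, -0.1951, 0.0585]
tcp_rot: [[0.283, 0.959, -0.001], [0.959, -0.283, 0.0], [0.0, -0.001, -1.0]]
force: [1.0, 2.3, 5.6]
opening: 0.113
```

Emit:
servo_tool --targets '[[[0,-0.002,0],[0,0,0]],[[0,-0.004,0],[0,0,0]],[[0,-0.004,0],[0,0,0]],[[0,-0.004,0],[0,0,0]]]'

```text
time_s: 13.98
position: [0.438, -0.194, 0.0584]
tcp_rot: [[0.283, 0.959, -0.0], [0.959, -0.283, 0.0], [0.0, -0.0, -1.0]]
force: [0.9, 2.0, 6.6]
opening: 0.115
```

```bash
python3 -c "
from h import *
box()"
```

```text
t 13.975 rel strip_mid x,y mm -172.6720298379861 -0.31577411395162674 z 58.44496282704668 F [0.896  1.9733 6.6008] yaw -16.409613503445495 open 0.11528526533606613
```

Emit:
servo_tool --targets '[[[0,-0.001,0],[0,0,0]],[[0,-0.002,0],[0,0,0]],[[0,-0.002,0],[0,0,0]]]'

```text
time_s: 14.35
position: [0.4372, -0.1938, 0.0585]
tcp_rot: [[0.283, 0.959, 0.002], [0.959, -0.283, -0.001], [-0.0, 0.002, -1.0]]
force: [3.8, 2.6, 4.8]
opening: 0.114
```

Emit:
servo_tool --targets '[[[0,-0.001,0],[0,0,0]],[[0,-0.002,0],[0,0,0]],[[0,-0.002,0],[0,0,0]]]'

```text
time_s: 14.72
position: [0.4373, -0.1939, 0.0585]
tcp_rot: [[0.284, 0.959, 0.006], [0.959, -0.284, -0.002], [-0.001, 0.006, -1.0]]
force: [8.1, 4.0, 1.9]
opening: 0.117
```

Emit:
servo_tool --targets '[[[0,0.0015,0],[0,0,0]],[[0,0.0025,0],[0,0,0]],[[0,0.0025,0],[0,0,0]]]'

```text
time_s: 15.1
position: [0.4372, -0.1938, 0.0584]
tcp_rot: [[0.283, 0.959, 0.001], [0.959, -0.283, -0.0], [-0.0, 0.001, -1.0]]
force: [3.2, 1.8, 6.0]
opening: 0.115
```

Emit:
servo_tool --targets '[[[0,0,0],[0,0,0]],[[0,0,0],[0,0,0]],[[0,0,0],[0,0,0]],[[0,0,0],[0,0,0]]]' --gripper 0.026

```text
time_s: 15.6
position: [0.4363, -0.1936, 0.058]
tcp_rot: [[0.283, 0.959, -0.001], [0.959, -0.283, 0.0], [0.0, -0.001, -1.0]]
force: [-0.1, 0.1, 0.1]
opening: 0.296
```

Emit:
servo_tool --targets '[[[0,0,-0.01],[0,0,0]],[[0,0,-0.03],[0,0,0]],[[0,0,-0.07],[0,0,0]],[[0,0,-0.12],[0,0,0]],[[0,0,-0.18],[0,0,0]],[[0,0,-0.24],[0,0,0]],[[0,0,-0.24],[0,0,0]],[[0,0,-0.24],[0,0,0]]]'

```text
time_s: 16.6
position: [0.4361, -0.1932, 0.2983]
tcp_rot: [[0.283, 0.959, -0.0], [0.959, -0.283, 0.0], [0.0, -0.0, -1.0]]
force: [0.6, -0.4, -0.2]
opening: 0.299
```

Run:
```python
from h import *
import cv2
box()
c=eyes.capture("side");cv2.imwrite("pics/end.png",cv2.resize(c["pixels"][130:290,160:340],(675,600),interpolation=2))
```

```text
t 16.6 rel strip_mid x,y mm -174.77786245935093 -0.08166338415470459 z 298.3460777273623 F [ 0.5934 -0.3995 -0.1782] yaw -16.40993098579034 open 0.2990145603834462
```

View pics/end.png

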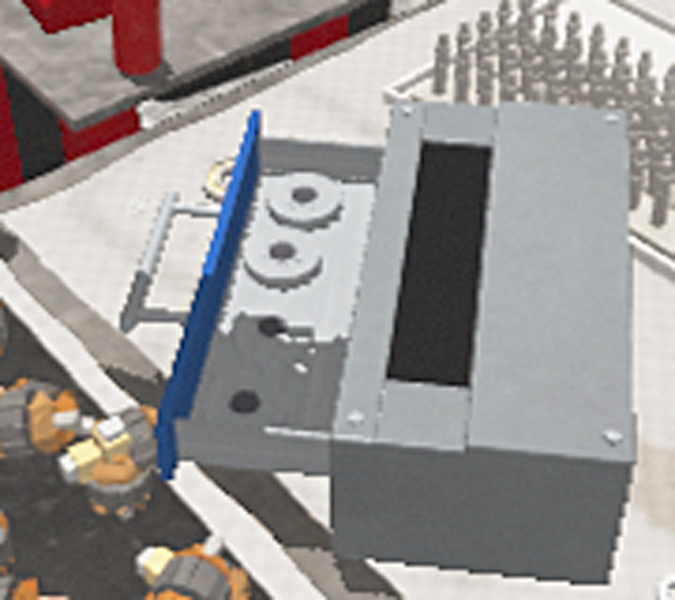

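Run:
```python
from h import *
import cv2
c=eyes.capture("side");t=eyes.capture("top")
for p in((194.1,216.7),(205.9,182)):
    q=ray(c,p,.074)-M; print(q@BX,q@BY)
f=lambda a,b,y,x:cv2.absdiff(a,b)[y:y+24,x:x+26].max(2)
a=cv2.imread("pics/top0.png");print("top bearing diff",np.percentile(cv2.absdiff(a,t["pixels"])[208:232,185:209],[50,90,99]))
s=cv2.imread("pics/side0.png")
g=lambda im,x,y,w,h:cv2.resize(im[y:y+h,x:x+w],(320,320),interpolation=2)
cv2.imwrite("pics/bear.png",np.vstack([np.hstack([g(s,205,160,40,40),g(c["pixels"],205,160,40,40)])]))
print(telemetry.read_state()["time_s"])
```

```text
-0.17034473454977286 -0.05681310280008172
-0.17035223299469965 0.05849520890090016
top bearing diff [10.   14.   69.73]
16.75
```

View pics/bear.png

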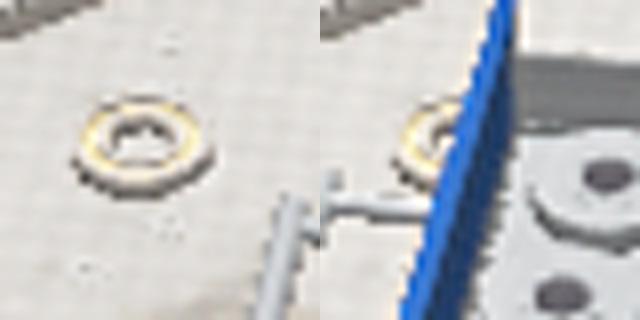

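```bash
python3 -c "
from rig import order
print(order.hand_in())"
```

```text
the job is handed in; nothing more can be done
None
```

The drawer is unlocked, pulled out to its stop and released, and I handed the job in at about 17 s on the robot's clock.

- **Finding the catch:** I slid the shut fingers along the strip from its right end with about 5–7 N. They dropped about 11 mm to the right of the strip's centre. There the force fell to 2.3 N and the fingers sank about 1.3 mm.
- **Freeing the drawer:** I pressed the catch about 12 mm below the strip's surface, with about 8.5 N. That freed the drawer, which sprang out roughly 35 mm. The highest force read on the strip while the drawer was locked was 6.8 N, but it was only read at the end of each move.
- **Pulling it out:** I gripped the handle and pulled until it stalled. The force climbed to about 9 N and a further 2 mm command gave no movement. I then eased off, opened the fingers and lifted clear to 0.30 m.

**Last checks:**
- From the shut handle position (top picture) to the gripper's stall position, the drawer moved about 85 mm.
- The final side picture puts the handle about 3 mm less far out than the gripper did, roughly the camera's calibration error. I took the stall as the stop.
- The bearing had not moved, though the final side view partly hides it behind the drawer front.
- The force on the tool was near zero after release.

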